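# Load the gear drawer, free its locked stay, shut it and lock it

### The job

Gently set the dark helical gear, hub up and without dropping it, flat and centred on the round orange fixture in the open drawer, and let go of it. Then lift the orange stay that locks the drawer open, push the drawer fully shut, and lower the stay all the way down again so that its nose locks the drawer shut. Leave the bearing, the pinion housing and the standing bolt where they are, the bolt upright.

Things in the scene. Friction and masses are not known exactly. Their poses are not given: they have to be found in the camera images.
- unit: Drawer unit on a stainless plate 370 x 230 x 12 mm, fixed to the table. Origin: centre of the plate's underside; x from the drawer's front to the back, y to the stay's side, z up. White housing: x -8..170 mm, y -95..95; its flat aluminium lid's top is at z 86, lid hinge barrel along the +y edge up to z 92. The drawer slides out along -x.
- drawer (a joint): How far the drawer stands out, m: 0 fully shut, 0.142 fully out; starts at 0.128 to 0.140. Slides stiffly (2 N plus damping), stays where left. While the stay is down, a steel lug on the drawer's +y outside meets the stay's nose once pushed in to about 0.123, and it goes no further.
- drawer_front (a point): Centre of the outer face of the drawer's flat blue front panel (176 mm wide, 12 thick, 13 to 66 mm above the table, no handle); axes as the unit, outward is -x. Moves with the drawer. Tray inside: 12 to 138 mm behind this face, 126 mm wide, 4 mm walls with tops 48 mm above the table, floor at 20 mm.
- fixture_top (a point): Centre of the flat top of the round orange fixture in the drawer: 100 mm diameter, 6 mm thick, top 26 mm above the table, 74 mm behind the drawer's front face. The gear goes on it. Moves with the drawer; axes as the unit.
- stay (a joint): Angle of the orange stay, rad: 0 = fully down (locking), grows as its free front end is lifted, up to 1.5. Stiff hinge: stays at any angle it is left at; moving it takes about 3 to 6 N at the grip bar. From 0.45 rad on the nose is clear of the drawer.
- stay_hinge (a point): The stay's hinge axis (along unit y) beside the lid hinge: at x 30, y 96, z 62 mm of the unit; axes as the unit. The stay reaches 95 mm forward (-x) from it. Its nose, 12 mm thick and 16 wide, is 53 to 65 mm forward of the axis at unit y 69..85, and when down hangs to 38 mm above the table, 3 mm in front of the shut drawer's panel.
- stay_grip (a point): Centre of the stay's black grip bar: round, 18 mm diameter, 44 mm long, parallel to the hinge axis, both ends free. With the stay down it is 95 mm forward of the hinge axis, 22 mm above it (84 mm above the table) and 2 mm to unit -y of stay_hinge. A 6 mm wide arm carries it from below, 9 mm off its centre towards +y. Turns with the stay.
- gear: The helical gear; origin: centre of its underside, z up through the hub. Grip it by the hub: see gear_center.
- gear_center (a point): Centre (half-way up) of the dark steel helical gear: toothed disc of 76 mm diameter, 20 mm thick, round hub of 40 mm diameter standing 24 mm above it (44 mm in all). 0.6 to 0.9 kg. Starts flat on the table, hub up, in one of three places shared out among it, the bearing and the pinion housing.
- bearing_center (a point): Bystander: centre of a ball bearing with a blue shield, 90 mm diameter, 30 mm high, lying flat on the table.
- pinion_housing_center (a point): Bystander: centre (half-way up) of a grey cast iron pinion housing, foot 88 x 74 mm, 85 mm tall, round body with a 74 mm flange on top.
- bolt_center (a point): Bystander: centre (half-way up) of a yellow hex bolt standing on its head on the table in front of the open drawer, left or right of its middle: head 42 mm across, 15 mm high, at the bottom; shank 24 mm; 90 mm tall.
Not all that is in view belongs to the job. Leave any green or purple look-alike of the gear alone. Several things look just like the part that bears bolt_center: the one meant starts nearest to the robot's base.

How it is judged:
By the outcome, as a careful person would: the job done as asked, in the order asked, and still so for the second after the job is handed in, with the robot touching nothing.
It also fails if it takes over 72 s, if anything falls off the work surface, if the arm or the gripper's body presses on something with over 40 N, if the wrist force passes 120 N, or if a joint passes its speed limit or range.

### The arm

A 7-joint arm with a two-finger parallel gripper is mounted at the origin on the work surface. World frame = base frame: x ahead of the robot, y to its left, z up, the work surface at z = 0. Lengths are in mm, angles in rad, forces in N, time in s.
With the tool pointing down it reaches from about 425 to 825 mm from the base axis. Payload 3.6 kg.
Tool frame: the origin (TCP) lies at the centre of the arm's flange, where the gripper is bolted on; the fingertips stand 186 mm ahead of it and the grasp point (between the pads) lies 167 mm ahead of it; z points along the fingers, y is the line along which they close (so a half turn about z gives the same grasp; the last joint's range is limited). The gripper opens to 93 mm and grips with 3 to 60 N. Pads are 15 mm wide; open, the fingers measure 128 mm over their backs; the gripper's body (75 mm by 188 mm) begins 65 mm behind the grasp point.
Start: joints at [-1.351, 0.615, -0.013, 1.423, 0.008, 1.103, -0.04], TCP at [158.142, 630.45, 404.74] pointing down, gripper open.
Joint ranges: [-3.12, 3.12], [-0.3, 2.06], [-1.34, 1.32], [0.26, 2.42], [-1.36, 4.5], [0.01, 1.98], [-2.84, 2.84]. Speed limits (rad/s): [2.79, 2.79, 3.14, 3.14, 3.14, 3.14, 3.14].

### API

Orientations are given as a 3x3 rotation matrix whose columns are the frame's x, y, z axes.
In Python, from plant import observe, read_camera, camera_model, close_job gives the robot as it stands. The module is installed in compiled form; this text tells all that it offers.
- The arm moves only by the shell command python3 -m crank 'ROWS' [OPENING] [FORCE]. ROWS is JSON, a list of rows, each a list of 2 entries, a list of its own where there are three numbers: the shift along the tool's x, y, z as a fraction of full scale, then the turn, a rotation vector about the tool's x, y, z as a fraction of full scale. A call has 1 to 20 rows; each row shifts and turns the commanded pose from where the row before left it, along the tool's axes as they then stand; what a row does not reach is not made up. Full scale, the value 1, is 0.05 m for a shift and 8 degrees for a turn. A row lasts 1/8 s, in which the tool goes at most 62.5 mm and 10.7 degrees, less where a joint would pass 70% of its speed; a pose out of reach is approached as far as the arm can. A call with a number of a shift or a turn outside -1 to 1 is refused whole. A call with a gripper value outside its range is refused whole. OPENING is the closure, from 0 (fully open) to 1 (shut), set as the call begins (- or left out, the last holds). The fingers move at their own pace and stop on an object; FORCE is the grip in N (left out, the last holds). Time passes only in rows, so rows that do not move let the fingers close. It gives the time, the measured TCP pose, the force, the opening and the grip force at its end, in the units of the state.
- observe(): the state, without advancing time (a new reading comes with each control period).
- read_camera(name): name is "scene" or "side" or "wrist"; returns (picture, depth): 384x512x3 uint8, blue, green, red; 384x512 float32, mm along the optical axis (not along the pixel's ray), 0 where there is no reading.
- camera_model(name): a dict with "camera_matrix" (3x3 intrinsics, pixels), "origin" and "rotation" of the camera in the world; the wrist camera has in their place "T_tool_cam" (4x4, takes a point from camera to tool coordinates, whose origin is the TCP and whose axes are the flange's). Camera axes: x right, y up, looking along -z (the intrinsics and any distortion apply to the point x, -y, -z); pixel columns grow to the right and rows downward; lengths in mm; the calibration is good to about 2 mm. A picture is of the moment at which its call begins: read the wrist's pose just before it. camera_model takes no time and is no camera call.
- close_job(): hands the job in; it is judged then, once.
The state is a dict: "time_s": time; "joint_pos": joint angles; "joint_vel": joint speeds; "effort": joint torques, N m; "position": TCP position; "ee_rot": TCP orientation; "contact_force": force on the tool from outside, world axes, zero at the start; "torque": the same for the moment, N m; "finger_gap": finger opening in mm; "grasp_force": force on a finger pad.
Only numpy, scipy, OpenCV 4.12 (cv2) and the standard library are available. Lean on these libraries where they do the work, as an engineer would, in place of code of your own. Each camera call takes 0.05 s, during which the arm holds its last target. There are 200 camera calls.

## Working session

There is one attempt and no reset: what is moved stays moved. The work goes in short steps, Python scripts to look and compute and a shell command to move; the robot and the scene stay as the last step left them, time stands still between calls to the robot, and variables do not carry over. Pictures are saved under pics/ and viewed, at most 10 in all, crops included, and the job is handed in when it is done.

```bash
mkdir -p pics; cat > h.py <<'E'
import numpy as np,cv2
from plant import observe,read_camera,camera_model
def cam(name):
    s=observe(); im,d=read_camera(name); m=camera_model(name)
    K=np.array(m["camera_matrix"])
    if name=="wrist":
        T=np.array(m["T_tool_cam"]);R0=np.array(s["ee_rot"]);p=np.array(s["position"])
        R=R0@T[:3,:3];o=R0@T[:3,3]+p
    else: R=np.array(m["rotation"]);o=np.array(m["origin"])
    return im,d,K,R,o,m
def cloud(d,K,R,o):
    v,u=np.mgrid[:d.shape[0],:d.shape[1]]
    P=np.stack([(u-K[0,2])/K[0,0]*d,-(v-K[1,2])/K[1,1]*d,-d],-1)
    return P@R.T+o
def ray(u,v,z,K,R,o):
    r=R@np.array([(u-K[0,2])/K[0,0],-(v-K[1,2])/K[1,1],-1]); return o+r*(z-o[2])/r[2]
E
python3 - <<'E'
from h import *
s=observe();print(s)
for n in("scene","side","wrist"):
    im,d,K,R,o,m=cam(n);cv2.imwrite(f"pics/{n}0.png",im);np.savez(f"{n}0.npz",im=im,d=d,K=K,R=R,o=o)
    print(n,{k:np.round(v,3).tolist() if not isinstance(v,str) else v for k,v in m.items()},(d>0).mean())
E
```

```text
{'time_s': 0.0, 'joint_pos': array([-1.35152037,  0.61593172, -0.01262122,  1.42489069,  0.00808663,
        1.1033918 , -0.04038305]), 'joint_vel': array([-5.90112708e-04, -4.49354851e-05, -6.42400620e-04,  5.06308500e-04,
        4.93928443e-04, -8.80676185e-05,  8.40855676e-05]), 'effort': array([-3.32123118e-04, -4.58925748e+01,  2.08699177e-01, -1.65740436e+01,
       -6.10853755e-02,  2.04425206e-02,  2.40149957e-04]), 'position': array([158.05582555, 630.16843528, 403.57515235]), 'ee_rot': array([[-9.69968612e-01,  2.43229371e-01, -6.03878547e-04],
       [ 2.43230119e-01,  9.69965391e-01, -2.49987802e-03],
       [-2.23024666e-05, -2.57168467e-03, -9.99996693e-01]]), 'contact_force': array([-0.32661659,  0.07642807,  0.09501252]), 'torque': array([-0.06706531, -0.04260111,  0.02083197]), 'grasp_force': 0.0, 'finger_gap': 92.87917216214966}
scene {'camera_matrix': [[446.619, 0.0, 250.356], [0.0, 446.619, 191.377], [0.0, 0.0, 1.0]], 'origin': [1160.767, 336.818, 962.048], 'rotation': [[-0.464, -0.676, 0.573], [0.886, -0.364, 0.288], [0.013, 0.641, 0.767]]} 0.9962005615234375
side {'camera_matrix': [[423.202, 0.0, 250.261], [0.0, 423.202, 182.513], [0.0, 0.0, 1.0]], 'origin': [402.742, -803.801, 716.616], 'rotation': [[0.989, 0.097, -0.108], [-0.144, 0.601, -0.787], [-0.011, 0.794, 0.608]]} 0.9958699544270834
wrist {'camera_matrix': [[297.205, 0.0, 252.214], [0.0, 297.205, 188.595], [0.0, 0.0, 1.0]], 'T_tool_cam': [[0.0, 0.957, 0.291, 81.183], [1.0, -0.0, 0.0, -0.144], [0.0, 0.291, -0.957, 20.339], [0.0, 0.0, 0.0, 1.0]]} 0.996185302734375
```

View pics/scene0.png

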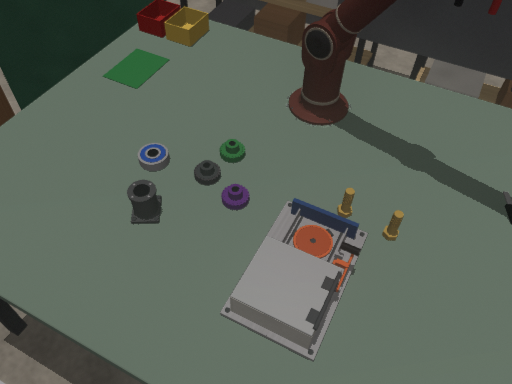

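View pics/side0.png

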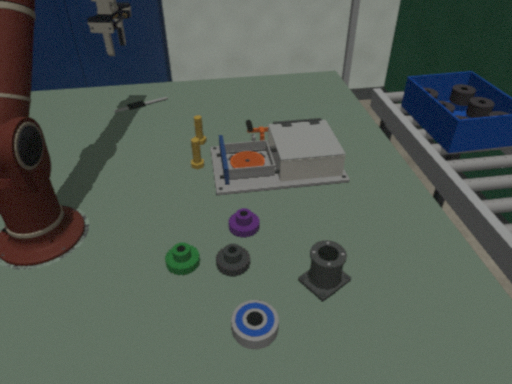

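The scene view shows the dark gear at (207,172), with green (232,150) and purple (235,196) look-alikes. It also shows the bearing (153,156), the housing (145,200), bolts at (347,202) and (395,225), the fixture (313,241), and the stay (343,272). The side view shows the gear at (233,258). The dark one fits the gear. Next I measure.

```bash
python3 - <<'E'
from h import *
for n in("scene","side"):
    f=np.load(f"{n}0.npz");im,d,K,R,o=[f[k] for k in("im","d","K","R","o")]
    P=cloud(d,K,R,o);hsv=cv2.cvtColor(im,cv2.COLOR_BGR2HSV);H,S,V=hsv[...,0].astype(int),hsv[...,1],hsv[...,2]
    ok=(d>0)&(P[...,0]>200)&(P[...,0]<1000)&(abs(P[...,1])<600)&(P[...,2]<130)
    print(n)
    masks={"orange":(H<14)&(S>150)&(V>90),"yellow":(H>14)&(H<28)&(S>120),"blue":(H>105)&(H<125)&(S>110),"dark":(S<70)&(V<85),"green":(H>45)&(H<75)&(S>150),"purple":(H>130)&(H<160)&(S>90)}
    for k,m in masks.items():
        m=(m&ok&(P[...,2]>7)).astype(np.uint8)
        N,L,st,c=cv2.connectedComponentsWithStats(m)
        for i in range(1,N):
            if st[i,4]<25: continue
            q=P[L==i]
            top=q[q[:,2]>np.percentile(q[:,2],95)-4]
            print(k,st[i,4],c[i].round(),"min",np.percentile(q,2,axis=0).round(),"max",np.percentile(q,98,axis=0).round(),"topmean",top.mean(0).round(1),len(top))
    # fixture circle: orange near z 26
    m=(masks["orange"]&ok).astype(np.uint8);N,L,st,c=cv2.connectedComponentsWithStats(m)
    i=1+np.argmax(st[1:,4]);cs,_=cv2.findContours((L==i).astype(np.uint8),cv2.RETR_EXTERNAL,cv2.CHAIN_APPROX_NONE)
    pts=np.array([ray(u,v,26,K,R,o)[:2] for u,v in cs[0][:,0]],np.float32)
    (cx,cy),r=cv2.minEnclosingCircle(pts);print("fixture",cx,cy,r)
    # lid: z~86 white
    m=ok&(abs(P[...,2]-86)<4)&(S<60)&(V>110);m=cv2.morphologyEx(m.astype(np.uint8),cv2.MORPH_OPEN,np.ones((3,3)))
    print("lid",cv2.minAreaRect(P[m>0][:,:2].astype(np.float32)),np.median(P[m>0][:,2]),m.sum())
    m=masks["blue"]&ok&(P[...,2]>60)&(P[...,0]>350)&(P[...,2]<72)
    print("panel top",cv2.minAreaRect(P[m][:,:2].astype(np.float32)),m.sum())
    x0,y0=(120,110) if n=="scene" else (140,180)
    if n=="scene": a=cv2.resize(im[120:320,120:420],None,fx=2.66,fy=2.66,interpolation=cv2.INTER_CUBIC)
    else: a=cv2.resize(im[100:350,140:360],None,fx=2.4,fy=2.4,interpolation=cv2.INTER_CUBIC)
    cv2.imwrite(f"pics/{n}crop.png",a)
E
```

```text
scene
orange 906 [313. 240.] min [486. 153.  22.] max [566. 241.  29.] topmean [528.3 197.7  26.5] 659
orange 140 [342. 268.] min [562. 268.  62.] max [648. 302.  75.] topmean [587.1 288.4  72.6] 64
yellow 224 [346. 203.] min [378. 216.  10.] max [404. 247.  92.] topmean [388.2 232.   89.5] 47
yellow 245 [394. 225.] min [391. 346.   8.] max [418. 378.  91.] topmean [401.  362.4  89.1] 55
blue 202 [152. 153.] min [ 435. -367.   26.] max [ 503. -300.   34.] topmean [ 470.5 -333.6   31. ] 139
blue 231 [325. 212.] min [456. 114.  62.] max [468. 279.  69.] topmean [462.6 196.9  66. ] 183
dark 72 [152. 152.] min [ 456. -347.   28.] max [ 485. -319.   34.] topmean [ 471.  -333.5   32. ] 55
dark 154 [155. 164.] min [ 454. -353.    7.] max [ 516. -287.   29.] topmean [ 492.4 -306.6   26.5] 29
dark 481 [207. 172.] min [ 418. -195.    9.] max [ 484. -128.   46.] topmean [ 448.  -162.2   44. ] 109
dark 1135 [144. 202.] min [ 598. -270.    8.] max [ 680. -198.   87.] topmean [ 635.8 -240.    84.9] 436
dark 29 [235. 189.] min [479. -59.  40.] max [496. -42.  46.] topmean [487.1 -49.6  44. ] 25
dar
[... 1961 characters left out ...]
. 318.] min [ 457. -347.   29.] max [ 485. -318.   34.] topmean [ 471.4 -333.    31.5] 183
dark 238 [255. 340.] min [ 429. -378.    8.] max [ 508. -345.   26.] topmean [ 470.2 -369.5   23. ] 60
green 38 [193. 257.] min [ 350. -169.   17.] max [ 371. -126.   22.] topmean [ 361.8 -151.8   20.1] 32
purple 581 [244. 223.] min [455. -86.   8.] max [520. -30.  44.] topmean [488.1 -53.7  42.8] 123
fixture 530.634521484375 195.9708709716797 49.32037353515625
lid ((697.4857788085938, 195.24017333984375), (193.5915985107422, 178.827880859375), 89.82624816894531) 84.98516508481794 2072
panel top ((462.85418701171875, 192.00628662109375), (9.619223594665527, 172.14376831054688), 0.04108312726020813) 111
```

View pics/scenecrop.png

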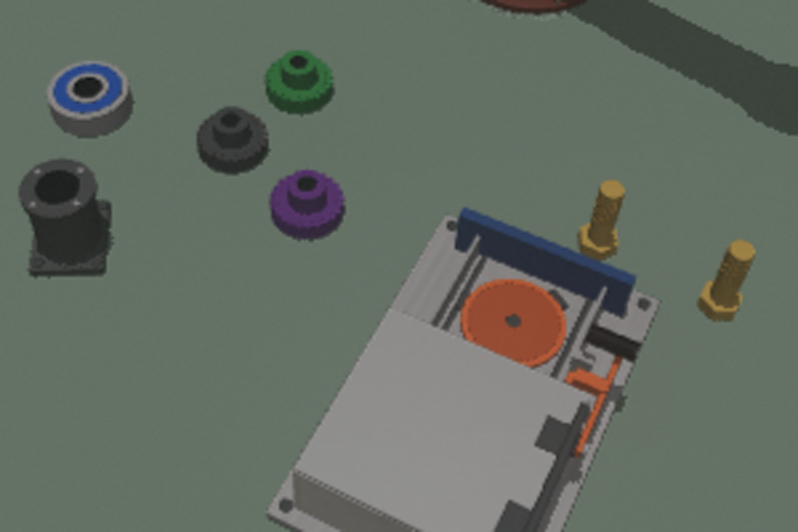

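The gear is confirmed by its colour in the crop at (232,140), at world (448,-163) with its top at z 44. That matches the stated size and sits 477 mm from the base. Of the two bolts, (347,202) at world (388,232) is nearer the base than (394,225) at (401,362), so it is the one meant. I'll touch neither. The unit's yaw is about 0 and its origin is near (615.5,196.5), so the predicted grip (550.5,290.5) agrees with the measured (551.5,290.6). I move now.

```bash
python3 -m crank '[[[0,0,0],[0,0,-0.875]],[[0,0,0],[0,0,-0.875]],[[-0.84,-0.51,0],[0,0,0]],[[-0.84,-0.51,0],[0,0,0]],[[-0.84,-0.51,0],[0,0,0]],[[-0.84,-0.51,0],[0,0,0]],[[-0.84,-0.51,0],[0,0,0]],[[-0.84,-0.51,0],[0,0,0]],[[-0.84,-0.51,0],[0,0,0]]]' 0.3 30
python3 -m crank '[[[-0.22,-0.9,0],[0,0,0]],[[-0.22,-0.9,0],[0,0,0]],[[-0.22,-0.9,0],[0,0,0]],[[-0.22,-0.9,0],[0,0,0]],[[-0.22,-0.9,0],[0,0,0]],[[-0.22,-0.9,0],[0,0,0]],[[-0.22,-0.9,0],[0,0,0]],[[-0.22,-0.9,0],[0,0,0]],[[-0.22,-0.9,0],[0,0,0]],[[-0.22,-0.9,0],[0,0,0]]]'
python3 -m crank '[[[0.56,-0.82,0.3],[0,0,0]],[[0.56,-0.82,0.3],[0,0,0]],[[0.56,-0.82,0.3],[0,0,0]],[[0.56,-0.82,0.3],[0,0,0]],[[0,0,0],[0,0,0]],[[0,0,0],[0,0,0]]]'
python3 -c "
from h import *
s=observe();print(s['ee_rot'].round(4).tolist(),s['joint_pos'].round(2))"
```

```text
time_s: 1.27
position: [453.1, 450.5, 404.4]
ee_rot: [[-1.0, 0.001, -0.001], [0.001, 1.0, -0.0], [0.001, -0.0, -1.0]]
contact_force: [-0.2, 0.7, 0.4]
finger_gap: 65.3
grasp_force: 0.0
time_s: 2.52
position: [561.4, -0.1, 404.6]
ee_rot: [[-1.0, 0.001, -0.0], [0.001, 1.0, 0.0], [0.0, 0.0, -1.0]]
contact_force: [0.3, 0.4, 0.0]
finger_gap: 65.0
grasp_force: 0.0
time_s: 3.28
position: [449.4, -162.1, 344.9]
ee_rot: [[-1.0, 0.001, 0.001], [0.001, 1.0, 0.001], [-0.001, 0.001, -1.0]]
contact_force: [-0.2, 0.1, -1.0]
finger_gap: 65.0
grasp_force: 0.0
[[-1.0, 0.0013, 0.0006], [0.0013, 1.0, 0.0005], [-0.0006, 0.0005, -1.0]] [ 0.31  0.43 -0.02  1.98  0.01  0.73  1.86]
```

```bash
cat > gear.py <<'E'
from h import *
import sys
x,y,z=map(float,sys.argv[1:4])
s=observe();im,d,K,R,o,m=cam("wrist");P=cloud(d,K,R,o)
cv2.imwrite(f"pics/w{s['time_s']:.2f}.png",im)
near=(np.hypot(P[...,0]-x,P[...,1]-y)<60)&(d>0)
for lab,zz in(("hub",z+44),("disc",z+20)):
    q=P[near&(abs(P[...,2]-zz)<3)][:,:2].astype(np.float32)
    print(lab,len(q),cv2.minEnclosingCircle(q) if len(q)>3 else 0,q.min(0),q.max(0),np.median(P[near&(abs(P[...,2]-zz)<3)][:,2]))
print("tcp",s["position"].round(1),s["contact_force"].round(2))
E
python3 gear.py 448.5 -163.5 0
```

```text
hub 1231 ((447.39080810546875, -162.28065490722656), 20.12057113647461) [ 427.50323 -182.0576 ] [ 467.0714  -142.73804] 43.72082701687492
disc 2384 ((447.46832275390625, -161.98175048828125), 38.31771469116211) [ 409.41232 -199.59038] [ 485.115   -124.41401] 19.792326778071725
tcp [ 449.4 -162.1  344.9] [-0.15  0.15 -1.04]
```

```bash
python3 -m crank '[[[0.04,0,0.5],[0,0,0]],[[0,0,0.6],[0,0,0]],[[0,0,0.6],[0,0,0]],[[0,0,0.4],[0,0,0]],[[0,0,0.3],[0,0,0]],[[0,0,0.2],[0,0,0]],[[0,0,0.1],[0,0,0]],[[0,0,0],[0,0,0]],[[0,0,0],[0,0,0]]]'
python3 -m crank '[[[0,0,0],[0,0,0]],[[0,0,0],[0,0,0]],[[0,0,0],[0,0,0]],[[0,0,0],[0,0,0]],[[0,0,0],[0,0,0]],[[0,0,0],[0,0,0]]]' 0.85 45
```

```text
time_s: 4.45
position: [447.3, -162.5, 210.2]
ee_rot: [[-1.0, 0.001, 0.001], [0.001, 1.0, -0.0], [-0.001, -0.0, -1.0]]
contact_force: [-0.3, -0.8, 0.1]
finger_gap: 65.2
grasp_force: 0.0
time_s: 5.2
position: [447.0, -162.4, 209.9]
ee_rot: [[-1.0, 0.001, 0.0], [0.001, 1.0, 0.0], [-0.0, 0.0, -1.0]]
contact_force: [-0.3, 0.1, 3.1]
finger_gap: 39.7
grasp_force: 45.0
```

```bash
python3 -m crank '[[[0,0,-0.1],[0,0,0]],[[0,0,-0.3],[0,0,0]],[[0,0,-0.5],[0,0,0]],[[0,0,-0.6],[0,0,0]],[[0,0,-0.5],[0,0,0]],[[0,0,-0.4],[0,0,0]],[[-0.1,0.3,0],[0,0,0]],[[-0.2,0.6,0],[0,0,0]],[[-0.2,0.7,0],[0,0,0]],[[-0.2,0.7,0],[0,0,0]],[[-0.2,0.7,0],[0,0,0]],[[-0.2,0.7,0],[0,0,0]],[[-0.2,0.7,0],[0,0,0]],[[-0.2,0.5,0],[0,0,0]],[[-0.1,0.3,0],[0,0,0]],[[0,0.1,0],[0,0,0]],[[0,0,0],[0,0,0]],[[0,0,0],[0,0,0]],[[0,0,0],[0,0,0]]]'
cat > fix.py <<'E'
from h import *
s=observe()
for n in("wrist","scene","side"):
    im,d,K,R,o,m=cam(n);cv2.imwrite(f"pics/{n}{s['time_s']:.1f}.png",im)
    hsv=cv2.cvtColor(im,cv2.COLOR_BGR2HSV);P=cloud(d,K,R,o)
    m=(hsv[...,0]<14)&(hsv[...,1]>140)&(hsv[...,2]>80)&(abs(P[...,2]-26)<5)
    q=P[m][:,:2].astype(np.float32)
    if len(q)>10: print(n,len(q),cv2.minEnclosingCircle(q),q.min(0),q.max(0))
print(s["position"].round(1))
E
python3 fix.py
```

```text
time_s: 7.58
position: [527.3, 101.3, 329.8]
ee_rot: [[-1.0, 0.003, -0.0], [0.003, 1.0, -0.001], [0.0, -0.001, -1.0]]
contact_force: [0.2, -0.5, -8.1]
finger_gap: 38.8
grasp_force: 45.0
wrist 7231 ((531.281005859375, 198.13150024414062), 50.76205825805664) [480.54663 147.49947] [579.4992  247.32219]
scene 894 ((168.377197265625, -258.73956298828125), 631.9154663085938) [-230.45331 -799.29144] [569.2848  245.89452]
side 262 ((530.3746337890625, 197.3140411376953), 49.65272903442383) [483.1707  163.02328] [579.2326  235.16039]
[527.3 101.3 329.8]
```

```bash
python3 -m crank '[[[-0.05,0.2,0],[0,0,0]],[[0,0.4,0],[0,0,0]],[[0,0.5,0],[0,0,0]],[[0,0.5,0],[0,0,0]],[[0,0.2,0],[0,0,0]],[[0,0.1,0],[0,0,0]],[[0,0,0.2],[0,0,0]],[[0,0,0.4],[0,0,0]],[[0,0,0.4],[0,0,0]],[[0,0,0.4],[0,0,0]],[[0,0,0.2],[0,0,0]],[[0,0,0.1],[0,0,0]],[[0,0,0],[0,0,0]],[[0,0,0],[0,0,0]],[[0,0,0],[0,0,0]],[[0,0,0],[0,0,0]]]'
python3 - <<'E'
from h import *
s=observe()
for n in("wrist","scene"):
    im,d,K,R,o,m=cam(n);P=cloud(d,K,R,o)
    near=(np.hypot(P[...,0]-530,P[...,1]-197)<45)&(d>0)
    z=P[near][:,2];h,e=np.histogram(z,np.arange(20,100,2));print(n,[(int(a),int(b)) for a,b in zip(e,h) if b>20])
    cv2.imwrite(f"pics/{n}9.png",im)
print(s["joint_pos"].round(2))
E
```

```text
time_s: 9.72
position: [530.1, 197.5, 245.1]
ee_rot: [[-1.0, 0.001, 0.001], [0.001, 1.0, 0.0], [-0.001, 0.0, -1.0]]
contact_force: [-0.1, 0.1, -8.1]
finger_gap: 39.3
grasp_force: 45.0
wrist [(24, 1110), (26, 1188), (36, 68), (38, 68), (40, 61), (42, 63), (44, 67), (46, 75), (48, 101), (50, 100), (52, 376), (54, 3358), (56, 228), (58, 94), (60, 116), (62, 109), (64, 141), (66, 166), (68, 160), (70, 156), (72, 184), (74, 175), (76, 428), (78, 3381), (80, 206), (82, 127), (84, 134), (86, 129), (88, 143), (90, 164), (92, 155), (94, 157), (96, 184)]
scene [(22, 37), (24, 83), (26, 60), (50, 25), (52, 82), (54, 107), (56, 48), (74, 23), (76, 52), (78, 95), (80, 37)]
[-0.39  0.69 -0.01  1.83  0.01  0.62  1.17]
```

View pics/wrist9.png

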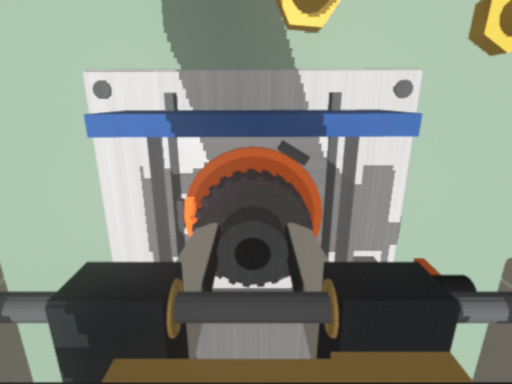

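The wrist view shows the gear level in the fingers, its hub at (252,253), above the orange fixture. Its underside is about 9 mm above the fixture, so I lower it gently.

```bash
python3 -m crank '[[[0,0,0.04],[0,0,0]],[[0,0,0.04],[0,0,0]],[[0,0,0.03],[0,0,0]],[[0,0,0.02],[0,0,0]],[[0,0,0.01],[0,0,0]],[[0,0,0],[0,0,0]],[[0,0,0],[0,0,0]],[[0,0,0],[0,0,0]]]'
python3 -m crank '[[[0,0,0.01],[0,0,0]],[[0,0,0.01],[0,0,0]],[[0,0,0],[0,0,0]],[[0,0,0],[0,0,0]]]'
```

```text
time_s: 10.82
position: [530.1, 197.4, 237.8]
ee_rot: [[-1.0, 0.001, 0.0], [0.001, 1.0, 0.0], [-0.0, 0.0, -1.0]]
contact_force: [-0.2, 0.0, -9.2]
finger_gap: 39.2
grasp_force: 45.0
time_s: 11.32
position: [530.0, 197.4, 236.7]
ee_rot: [[-1.0, 0.001, -0.0], [0.001, 1.0, -0.0], [0.0, -0.0, -1.0]]
contact_force: [0.6, 0.5, -8.1]
finger_gap: 39.5
grasp_force: 45.0
```

```bash
python3 -m crank '[[[0,0,0.01],[0,0,0]],[[0,0,0.005],[0,0,0]],[[0,0,0],[0,0,0]],[[0,0,0],[0,0,0]]]'
python3 -m crank '[[[0,0,0.01],[0,0,0]],[[0,0,0],[0,0,0]],[[0,0,0],[0,0,0]]]'
```

```text
time_s: 11.82
position: [530.0, 197.4, 236.0]
ee_rot: [[-1.0, 0.001, -0.0], [0.001, 1.0, -0.0], [0.0, -0.0, -1.0]]
contact_force: [0.2, -0.1, -7.5]
finger_gap: 38.8
grasp_force: 45.0
time_s: 12.2
position: [530.0, 197.4, 235.9]
ee_rot: [[-1.0, 0.001, 0.0], [0.001, 1.0, 0.0], [-0.0, 0.0, -1.0]]
contact_force: [-1.4, -1.1, -0.8]
finger_gap: 39.2
grasp_force: 45.0
```

Contact is made, since the weight is off the wrist. I release.

```bash
python3 -m crank '[[[0,0,0],[0,0,0]],[[0,0,0],[0,0,0]],[[0,0,0],[0,0,0]]]' 0.56 10
python3 -m crank '[[[0,0,0],[0,0,0]],[[0,0,0],[0,0,0]],[[0,0,-0.1],[0,0,0]],[[0,0,-0.3],[0,0,0]],[[0,0,-0.5],[0,0,0]],[[0,0,-0.6],[0,0,0]],[[0,0,-0.5],[0,0,0]],[[0,0,0],[0,0,0]],[[0,0,0],[0,0,0]]]' 0.35
python3 gear.py 530 197.2 26; python3 fix.py
```

```text
time_s: 12.58
position: [530.6, 197.6, 236.0]
ee_rot: [[-1.0, 0.001, 0.002], [0.001, 1.0, 0.001], [-0.002, 0.001, -1.0]]
contact_force: [-0.5, -0.1, 0.3]
finger_gap: 40.9
grasp_force: 0.0
time_s: 13.7
position: [529.7, 197.3, 335.3]
ee_rot: [[-1.0, 0.001, -0.001], [0.001, 1.0, -0.0], [0.001, -0.0, -1.0]]
contact_force: [-0.6, -0.3, -0.1]
finger_gap: 60.5
grasp_force: 0.0
hub 1540 ((530.3300170898438, 197.4690704345703), 19.96784019470215) [510.64954 177.55273] [550.17676 216.95891] 69.68916463570261
disc 2904 ((530.4330444335938, 197.21092224121094), 38.34024429321289) [492.4329  159.43668] [568.36633 235.017  ] 45.76491954775642
tcp [529.7 197.3 335.3] [-0.59 -0.28 -0.14]
wrist 2299 ((530.9389038085938, 197.47927856445312), 50.61701202392578) [480.67813 147.77132] [579.4091  246.46143]
scene 167 ((198.0967559814453, -283.8126220703125), 633.7250366210938) [-228.0879  -805.42126] [567.97455 244.35393]
side 65 ((531.0869140625, 194.7236785888672), 49.01036071777344) [483.46402 166.8455 ] [578.62415 221.95734]
[529.6 197.3 334.7]
```

The gear sits at (530.4,197.3), flat, and the fixture is at (530.5,197.3), so it is centred. Next is the stay: I turn the tool 90° and measure the bar and the parts around it.

```bash
python3 -m crank '[[[0,0.3,0],[0,0,0.9]],[[0,0.3,0],[0,0,0.95]],[[0,0,0],[0,0,0.95]],[[0,0,0],[0,0,0.95]],[[0,0,0],[0,0,0.95]],[[0,0,0],[0,0,0.95]],[[0,0,0],[0,0,0.95]],[[0,0,0],[0,0,0.95]],[[0,0,0],[0,0,0.95]],[[0,0,0],[0,0,0.95]],[[0,0,0],[0,0,0.9]],[[0,0,0],[0,0,0.9]],[[0,0,0],[0,0,0]],[[0,0,0],[0,0,0]],[[0,0,0],[0,0,0]]]' 0.66 20
cat > stay.py <<'E'
from h import *
s=observe();im,d,K,R,o,m=cam("wrist");P=cloud(d,K,R,o)
cv2.imwrite("pics/stay%.1f.png"%s['time_s'],im)
g=(P[...,0]>525)&(P[...,0]<660)&(P[...,1]>255)&(P[...,1]<325)&(P[...,2]>40)&(P[...,2]<200)
q=P[g]
for x in range(530,660,6):
    a=q[(q[:,0]>=x)&(q[:,0]<x+6)]
    print(x,[ (int(y),int(a[(a[:,1]>=y)&(a[:,1]<y+8)][:,2].max())) for y in range(258,322,8) if ((a[:,1]>=y)&(a[:,1]<y+8)).any()])
print(s["position"].round(1),s["ee_rot"].round(3).tolist(),s["finger_gap"])
E
python3 stay.py
```

```text
time_s: 15.78
position: [531.9, 227.2, 335.4]
ee_rot: [[0.001, 1.0, -0.0], [1.0, -0.001, -0.0], [-0.0, -0.0, -1.0]]
contact_force: [-0.3, 0.2, -0.2]
finger_gap: 31.9
grasp_force: 0.0
530 [(258, 48)]
536 [(258, 49), (266, 88), (274, 87), (282, 87), (290, 87), (298, 90), (306, 88)]
542 [(258, 49), (266, 95), (274, 95), (282, 94), (290, 95), (298, 94), (306, 94)]
548 [(258, 48), (266, 95), (274, 95), (282, 95), (290, 95), (298, 95), (306, 95)]
554 [(258, 63), (266, 94), (274, 95), (282, 94), (290, 94), (298, 94), (306, 94)]
560 [(258, 62), (266, 62), (274, 63), (298, 71)]
566 [(258, 48), (298, 71)]
572 [(258, 49), (298, 71)]
578 [(258, 49), (266, 73), (274, 74), (282, 74), (290, 74), (298, 74)]
584 [(258, 50), (266, 74), (274, 74), (282, 74), (290, 74), (298, 74)]
590 [(258, 49), (266, 73), (274, 74), (282, 74), (290, 73), (298, 73)]
596 [(258, 48), (298, 70)]
602 [(258, 86), (266, 86), (274, 86), (282, 87), (290, 85), (298, 71)]
608 [(258, 86), (266, 87), (274, 87), (282, 87), (290, 88), (298, 70)]
614 [(258, 87), (266, 87), (274, 86), (282, 87), (290, 86), (298, 70)]
620 [(258, 87), (266, 87), (274, 86), (282, 91), (290, 93), (298, 70)]
626 [(258, 87), (266, 86), (274, 87), (282, 92), (290, 92), (298, 70)]
632 [(258, 87), (266, 87), (274, 87), (282, 91), (290, 93), (298, 70)]
638 [(258, 87), (266, 87), (274, 87), (282, 91), (290, 92), (298, 70), (306, 68)]
644 [(258, 87), (266, 89), (274, 89), (282, 91), (290, 93), (298, 70), (306, 67)]
650 [(258, 87), (266, 89), (274, 89), (282, 91), (290, 93), (298, 69), (306, 64)]
656 [(258, 87), (266, 89), (274, 88), (282, 91), (290, 93)]
[531.9 227.2 335.4] [[0.001, 1.0, -0.0], [1.0, -0.001, -0.0], [-0.0, -0.0, -1.0]] 31.88636004995798
```

```bash
python3 -m crank '[[[0.3,0.1,0],[0,0,0]],[[0.4,0.17,0],[0,0,0]],[[0.28,0.1,0],[0,0,0]],[[0.1,0,0.2],[0,0,0]],[[0,0,0.4],[0,0,0]],[[0,0,0.4],[0,0,0]],[[0,0,0.3],[0,0,0]],[[0,0,0.14],[0,0,0]],[[0,0,0],[0,0,0]],[[0,0,0],[0,0,0]],[[0,0,0],[0,0,0]]]'
python3 -m crank '[[[0,0,0],[0,0,0]],[[0,0,0],[0,0,0]],[[0,0,0],[0,0,0]],[[0,0,0],[0,0,0]]]' 0.9 25
```

```text
time_s: 17.2
position: [550.8, 281.3, 264.2]
ee_rot: [[0.001, 1.0, 0.001], [1.0, -0.001, 0.001], [0.001, 0.001, -1.0]]
contact_force: [0.7, -0.5, 0.1]
finger_gap: 31.5
grasp_force: 0.0
time_s: 17.7
position: [550.4, 281.3, 263.7]
ee_rot: [[0.001, 1.0, -0.0], [1.0, -0.001, 0.0], [0.0, -0.0, -1.0]]
contact_force: [-0.5, -0.1, 1.7]
finger_gap: 17.4
grasp_force: 25.0
```

```bash
python3 -m crank '[[[0,0.025,-0.094],[0,0,0]],[[0,0.029,-0.094],[0,0,0]],[[0,0.035,-0.09],[0,0,0]],[[0,0.037,-0.09],[0,0,0]],[[0,0.044,-0.087],[0,0,0]],[[0,0.046,-0.087],[0,0,0]],[[0,0,0],[0,0,0]]]'
python3 -m crank '[[[0,0.052,-0.083],[0,0,0]],[[0,0.054,-0.081],[0,0,0]],[[0,0.06,-0.076],[0,0,0]],[[0,0.062,-0.074],[0,0,0]],[[0,0.067,-0.071],[0,0,0]],[[0,0.069,-0.069],[0,0,0]],[[0,0.074,-0.063],[0,0,0]],[[0,0.076,-0.061],[0,0,0]],[[0,0.08,-0.056],[0,0,0]],[[0,0.082,-0.054],[0,0,0]],[[0,0.084,-0.047],[0,0,0]],[[0,0.086,-0.045],[0,0,0]],[[0,0,0],[0,0,0]],[[0,0,0],[0,0,0]]]'
python3 - <<'E'
from h import *
im,d,K,R,o,m=cam("scene");cv2.imwrite("pics/lift.png",cv2.resize(im[150:330,220:420],None,fx=3,fy=3))
E
```

```text
time_s: 18.58
position: [560.9, 281.3, 291.2]
ee_rot: [[0.001, 1.0, -0.002], [1.0, -0.001, 0.0], [0.0, -0.002, -1.0]]
contact_force: [-3.2, 0.7, -1.1]
finger_gap: 17.0
grasp_force: 25.0
time_s: 20.32
position: [601.5, 281.2, 333.0]
ee_rot: [[0.001, 1.0, -0.008], [1.0, -0.001, 0.001], [0.001, -0.008, -1.0]]
contact_force: [-14.3, -1.0, 13.4]
finger_gap: 16.7
grasp_force: 25.0
```

View pics/lift.png

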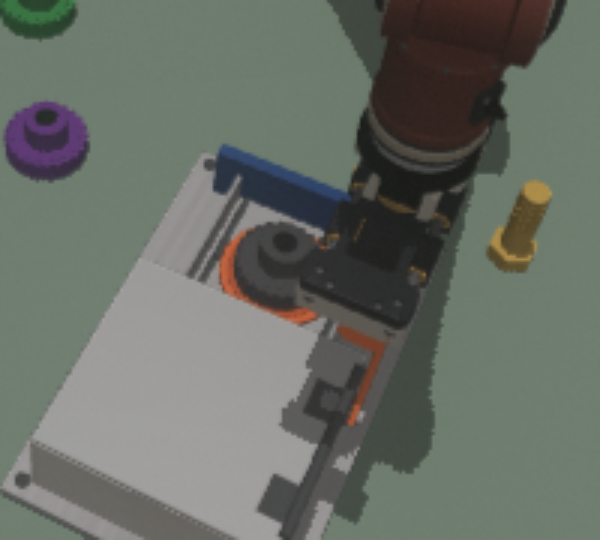

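The view shows the bar lifted in the fingers and the gear undisturbed on the fixture. I release the bar, back off upward and check the stay's angle.

```bash
python3 -m crank '[[[0,0,0],[0,0,0]],[[0,0,0],[0,0,0]],[[0,0,0],[0,0,0]],[[0,0,-0.1],[0,0,0]],[[0,0,-0.4],[0,0,0]],[[0,-0.3,-0.5],[0,0,0]],[[-0.6,-0.5,0],[0,0,0]],[[-0.7,-0.5,0],[0,0,0]],[[-0.7,-0.5,0],[0,0,0]],[[0,0,0],[0,0,0]],[[0,0,0],[0,0,0]]]' 0.66
python3 - <<'E'
from h import *
for n in("scene","wrist"):
    im,d,K,R,o,m=cam(n);P=cloud(d,K,R,o)
    g=(P[...,0]>540)&(P[...,0]<680)&(P[...,1]>262)&(P[...,1]<318)&(P[...,2]>110)&(P[...,2]<175)&(d>0)
    if g.sum(): q=P[g];print(n,len(q),q.min(0).round(),q.max(0).round(),q[q[:,2]>q[:,2].max()-4].mean(0).round(1))
    hsv=cv2.cvtColor(im,cv2.COLOR_BGR2HSV)
    b=(hsv[...,0]>105)&(hsv[...,0]<125)&(hsv[...,1]>110)&(P[...,0]>400)&(P[...,0]<640)&(P[...,1]>60)&(P[...,2]>60)&(P[...,2]<72)
    if b.sum(): print("panel",P[b].min(0).round(1),P[b].max(0).round(1))
E
```

```text
time_s: 21.75
position: [514.1, 181.9, 380.2]
ee_rot: [[0.001, 1.0, 0.002], [1.0, -0.001, 0.001], [0.001, 0.002, -1.0]]
contact_force: [-0.3, 0.4, -0.1]
finger_gap: 31.7
grasp_force: 0.0
scene 291 [578. 267. 110.] [620. 313. 161.] [601.3 290.1 158.1]
panel [454.9 109.7  60.5] [468.3 283.1  70. ]
wrist 2917 [578. 267. 110.] [610. 314. 160.] [600.8 292.4 157.5]
panel [457.  129.   61.2] [469.  284.4  68. ]
```

The stay holds at about 0.87 rad: bar at (601,291,150), nose clear. Next I close the fingers and go down in front of the panel at y 182, clear of the bolt at (388,232).

```bash
python3 -m crank '[[[0,-0.4,0],[0,0,0]],[[0,-0.5,0],[0,0,0]],[[0,-0.5,0],[0,0,0]],[[0,-0.4,0],[0,0,0]],[[0,0,0],[0,0,0]],[[0,0,0.4],[0,0,0]],[[0,0,0.6],[0,0,0]],[[0,0,0.7],[0,0,0]],[[0,0,0.7],[0,0,0]],[[0,0,0.5],[0,0,0]],[[0,0,0.3],[0,0,0]],[[0,0,0.1],[0,0,0]],[[0,0,0],[0,0,0]],[[0,0,0],[0,0,0]]]' 1 10
python3 -m crank '[[[0,0.1,0],[0,0,0]],[[0,0.1,0],[0,0,0]],[[0,0.1,0],[0,0,0]],[[0,0.1,0],[0,0,0]],[[0,0.1,0],[0,0,0]],[[0,0,0],[0,0,0]]]'
```

```text
time_s: 23.6
position: [424.0, 181.6, 215.1]
ee_rot: [[0.001, 1.0, 0.002], [1.0, -0.001, 0.001], [0.001, 0.002, -1.0]]
contact_force: [-1.6, -0.1, 0.6]
finger_gap: 0.6
grasp_force: 0.0
time_s: 24.35
position: [449.1, 181.4, 214.6]
ee_rot: [[0.002, 1.0, 0.001], [1.0, -0.002, -0.0], [-0.0, 0.001, -1.0]]
contact_force: [0.1, 1.2, 0.5]
finger_gap: 0.5
grasp_force: 0.1
```

```bash
python3 -m crank '[[[0,0.04,0],[0,0,0]],[[0,0.04,0],[0,0,0]],[[0,0.04,0],[0,0,0]],[[0,0.05,0],[0,0,0]],[[0,0.06,0],[0,0,0]],[[0,0.07,0],[0,0,0]],[[0,0.08,0],[0,0,0]],[[0,0.08,0],[0,0,0]]]'
python3 -m crank '[[[0,0.08,0],[0,0,0]],[[0,0.08,0],[0,0,0]],[[0,0.08,0],[0,0,0]],[[0,0.08,0],[0,0,0]],[[0,0.08,0],[0,0,0]],[[0,0.08,0],[0,0,0]],[[0,0.08,0],[0,0,0]],[[0,0.08,0],[0,0,0]],[[0,0.08,0],[0,0,0]],[[0,0.08,0],[0,0,0]],[[0,0.08,0],[0,0,0]],[[0,0.08,0],[0,0,0]],[[0,0.08,0],[0,0,0]],[[0,0.08,0],[0,0,0]],[[0,0.08,0],[0,0,0]],[[0,0.08,0],[0,0,0]],[[0,0.08,0],[0,0,0]],[[0,0.08,0],[0,0,0]],[[0,0.08,0],[0,0,0]]]'
python3 - <<'E'
from h import *
im,d,K,R,o,m=cam("scene");P=cloud(d,K,R,o)
hsv=cv2.cvtColor(im,cv2.COLOR_BGR2HSV)
b=(hsv[...,0]>105)&(hsv[...,0]<125)&(hsv[...,1]>110)&(P[...,0]>400)&(P[...,0]<640)&(P[...,1]>60)&(P[...,2]>60)&(P[...,2]<72)
print("panel",P[b].min(0).round(1),P[b].max(0).round(1))
cv2.imwrite("pics/push.png",cv2.resize(im[150:330,220:420],None,fx=3,fy=3))
E
```

```text
time_s: 25.35
position: [471.8, 181.4, 214.6]
ee_rot: [[0.001, 1.0, -0.0], [1.0, -0.001, -0.0], [-0.0, -0.0, -1.0]]
contact_force: [-1.8, 0.3, 0.2]
finger_gap: 0.9
grasp_force: 1.1
time_s: 27.72
position: [547.8, 181.3, 214.6]
ee_rot: [[0.001, 1.0, -0.0], [1.0, -0.001, -0.0], [-0.0, -0.0, -1.0]]
contact_force: [-2.1, 1.7, 0.4]
finger_gap: 0.6
grasp_force: 1.1
panel [563.5 110.5  60.8] [575.5 282.1  67.3]
```

View pics/push.png

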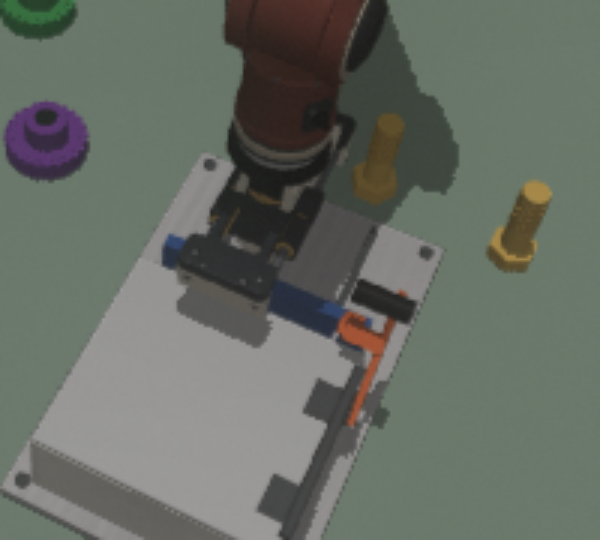

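The drawer is moving (panel face at x 564), the stay is up and the bolts stand. About 32 mm remains.

```bash
python3 -m crank '[[[0,0.08,0],[0,0,0]],[[0,0.08,0],[0,0,0]],[[0,0.08,0],[0,0,0]],[[0,0.08,0],[0,0,0]],[[0,0.08,0],[0,0,0]],[[0,0.06,0],[0,0,0]],[[0,0.04,0],[0,0,0]],[[0,0.04,0],[0,0,0]],[[0,0.02,0],[0,0,0]],[[0,0,0],[0,0,0]]]'
python3 -m crank '[[[0,0.02,0],[0,0,0]],[[0,0.02,0],[0,0,0]],[[0,0.02,0],[0,0,0]],[[0,0,0],[0,0,0]]]'
```

```text
time_s: 29.02
position: [575.7, 181.1, 214.6]
ee_rot: [[0.002, 1.0, 0.001], [1.0, -0.002, -0.0], [-0.0, 0.001, -1.0]]
contact_force: [-1.2, -0.5, 0.8]
finger_gap: 0.4
grasp_force: 0.7
time_s: 29.52
position: [578.6, 181.1, 214.6]
ee_rot: [[0.002, 1.0, 0.0], [1.0, -0.002, -0.0], [-0.0, 0.0, -1.0]]
contact_force: [-1.1, -0.4, 1.2]
finger_gap: 0.6
grasp_force: 0.8
```

```bash
python3 -m crank '[[[0,0.02,0],[0,0,0]],[[0,0.02,0],[0,0,0]],[[0,0.02,0],[0,0,0]],[[0,0.02,0],[0,0,0]],[[0,0,0],[0,0,0]]]'
python3 -m crank '[[[0,0.02,0],[0,0,0]],[[0,0.02,0],[0,0,0]],[[0,0,0],[0,0,0]]]'
python3 - <<'E'
from h import *
im,d,K,R,o,m=cam("scene");P=cloud(d,K,R,o)
hsv=cv2.cvtColor(im,cv2.COLOR_BGR2HSV)
b=(hsv[...,0]>105)&(hsv[...,0]<125)&(hsv[...,1]>110)&(P[...,0]>400)&(P[...,0]<640)&(P[...,1]>60)&(P[...,2]>60)&(P[...,2]<72)
print("panel",P[b].min(0).round(1),P[b].max(0).round(1))
E
```

```text
time_s: 30.15
position: [580.2, 181.2, 214.5]
ee_rot: [[0.001, 1.0, -0.008], [1.0, -0.001, -0.0], [-0.0, -0.008, -1.0]]
contact_force: [-10.2, -2.2, 7.3]
finger_gap: 0.3
grasp_force: 4.7
time_s: 30.52
position: [580.9, 181.1, 214.4]
ee_rot: [[0.001, 1.0, -0.013], [1.0, -0.001, -0.0], [-0.0, -0.013, -1.0]]
contact_force: [-12.9, -1.0, 10.8]
finger_gap: 0.4
grasp_force: 6.6Traceback (most recent call last):
  File "<stdin>", line 5, in <module>
    return umr_minimum(a, axis, None, out, keepdims, initial, where)
ValueError: zero-size array to reduction operation minimum which has no identity
```

The drawer is at its stop: contact force is 13 N and the face is at about x 596, as predicted. I back off and go up and over to the bar.

```bash
python3 -m crank '[[[0,-0.2,0],[0,0,0]],[[0,-0.3,0],[0,0,0]],[[0,-0.2,0],[0,0,0]],[[0,0,-0.3],[0,0,0]],[[0,0,-0.6],[0,0,0]],[[0,0,-0.7],[0,0,0]],[[0,0,-0.8],[0,0,0]],[[0,0,-0.7],[0,0,0]],[[0,0,-0.3],[0,0,0]],[[0,0,0],[0,0,0]],[[0,0,0],[0,0,0]]]' 
python3 - <<'E'
from h import *
print(observe()["position"].round(1))
for n in("scene","wrist","side"):
    im,d,K,R,o,m=cam(n);P=cloud(d,K,R,o)
    g=(P[...,0]>560)&(P[...,0]<680)&(P[...,1]>262)&(P[...,1]<318)&(P[...,2]>110)&(P[...,2]<170)&(d>0)
    if g.sum(): q=P[g];print(n,len(q),q.min(0).round(),q.max(0).round(),q[q[:,2]>q[:,2].max()-4].mean(0).round(1))
    hsv=cv2.cvtColor(im,cv2.COLOR_BGR2HSV)
    b=(hsv[...,0]>105)&(hsv[...,0]<125)&(hsv[...,1]>110)&(P[...,0]>400)&(P[...,0]<640)&(P[...,1]>60)&(P[...,2]>45)&(P[...,2]<64)
    if b.sum(): print("panel",np.percentile(P[b],5,axis=0).round(1),P[b].max(0).round(1),b.sum())
E
```

```text
time_s: 31.95
position: [549.1, 181.4, 383.2]
ee_rot: [[0.001, 1.0, -0.003], [1.0, -0.001, -0.001], [-0.001, -0.003, -1.0]]
contact_force: [-0.0, 0.8, -1.1]
finger_gap: 0.4
grasp_force: 0.0
[549.1 181.4 383.2]
scene 293 [579. 266. 110.] [619. 313. 161.] [601.8 292.2 158.4]
wrist 2529 [578. 267. 110.] [610. 314. 160.] [600.9 292.5 157.5]
panel [595.2 119.7  57.8] [606.1 265.   64. ] 113
side 153 [582. 265. 110.] [619. 314. 159.] [602.8 288.7 156.5]
panel [596.4 107.1  49.4] [606.5 258.3  63.9] 60
```

```bash
python3 -m crank '[[[0.3,0.2,0],[0,0,0]],[[0.5,0.3,0],[0,0,0]],[[0.6,0.3,0],[0,0,0]],[[0.4,0.2,0],[0,0,0]],[[0.2,0.04,0],[0,0,0]],[[0,0,0],[0,0,0]],[[0,0,0.2],[0,0,0]],[[0,0,0.3],[0,0,0]],[[0,0,0.3],[0,0,0]],[[0,0,0.2],[0,0,0]],[[0,0,0.07],[0,0,0]],[[0,0,0],[0,0,0]],[[0,0,0],[0,0,0]]]' 0.66 15
python3 -m crank '[[[0,0,0],[0,0,0]],[[0,0,0],[0,0,0]],[[0,0,0],[0,0,0]],[[0,0,0],[0,0,0]]]' 0.9 20
```

```text
time_s: 33.72
position: [601.8, 281.3, 331.7]
ee_rot: [[0.001, 1.0, 0.001], [1.0, -0.001, 0.0], [0.0, 0.001, -1.0]]
contact_force: [-0.2, 0.0, 0.5]
finger_gap: 31.7
grasp_force: 0.0
time_s: 34.22
position: [601.4, 281.3, 331.4]
ee_rot: [[0.001, 1.0, -0.001], [1.0, -0.001, 0.0], [0.0, -0.001, -1.0]]
contact_force: [-2.3, 0.4, 3.1]
finger_gap: 17.3
grasp_force: 20.0
```

```bash
python3 -m crank '[[[0,-0.086,0.047],[0,0,0]],[[0,-0.084,0.051],[0,0,0]],[[0,-0.08,0.055],[0,0,0]],[[0,-0.078,0.057],[0,0,0]],[[0,-0.074,0.064],[0,0,0]],[[0,-0.072,0.066],[0,0,0]],[[0,-0.068,0.07],[0,0,0]],[[0,-0.066,0.072],[0,0,0]],[[0,0,0],[0,0,0]]]'
python3 -m crank '[[[0,-0.06,0.076],[0,0,0]],[[0,-0.058,0.078],[0,0,0]],[[0,-0.053,0.083],[0,0,0]],[[0,-0.049,0.085],[0,0,0]],[[0,-0.043,0.087],[0,0,0]],[[0,-0.041,0.087],[0,0,0]],[[0,-0.035,0.09],[0,0,0]],[[0,-0.031,0.094],[0,0,0]],[[0,0,0],[0,0,0]]]'
```

```text
time_s: 35.35
position: [572.0, 281.2, 306.9]
ee_rot: [[0.002, 1.0, 0.003], [1.0, -0.002, 0.0], [0.0, 0.003, -1.0]]
contact_force: [5.7, 0.1, 0.7]
finger_gap: 17.8
grasp_force: 20.0
time_s: 36.48
position: [552.6, 281.4, 272.2]
ee_rot: [[0.001, 1.0, -0.0], [1.0, -0.001, -0.0], [-0.0, -0.0, -1.0]]
contact_force: [6.0, 1.0, 0.0]
finger_gap: 17.2
grasp_force: 20.0
```

```bash
python3 -m crank '[[[0,-0.02,0.07],[0,0,0]],[[0,-0.015,0.06],[0,0,0]],[[0,0,0.03],[0,0,0]],[[0,0,0],[0,0,0]],[[0,0,0],[0,0,0]]]'
python3 -m crank '[[[0,0,0],[0,0,0]],[[0,0,0],[0,0,0]],[[0,0,0],[0,0,0]],[[0,0,-0.2],[0,0,0]],[[0,0,-0.3],[0,0,0]],[[0,0,-0.4],[0,0,0]],[[0,0,0],[0,0,0]],[[0,0,0],[0,0,0]]]' 0.66
python3 stay.py | sed -n '1,12p;$p'
```

```text
time_s: 37.1
position: [550.7, 281.4, 264.6]
ee_rot: [[0.001, 1.0, -0.001], [1.0, -0.001, -0.0], [-0.0, -0.001, -1.0]]
contact_force: [4.5, 1.0, 0.2]
finger_gap: 17.7
grasp_force: 20.0
time_s: 38.1
position: [550.7, 281.3, 310.0]
ee_rot: [[0.001, 1.0, -0.0], [1.0, -0.001, 0.0], [0.0, -0.0, -1.0]]
contact_force: [1.2, 0.3, -0.6]
finger_gap: 31.5
grasp_force: 0.0
530 [(266, 199), (274, 199), (282, 198), (290, 191)]
536 [(282, 88), (290, 88)]
542 [(266, 95), (274, 95), (282, 95), (290, 95), (298, 96), (306, 95), (314, 94)]
548 [(266, 96), (274, 96), (282, 96), (290, 96), (298, 96), (306, 96), (314, 89)]
554 [(266, 95), (274, 95), (282, 95), (290, 95), (298, 96), (306, 95), (314, 92)]
560 [(298, 71)]
566 [(266, 198), (274, 199), (282, 199), (290, 191), (298, 72)]
572 [(282, 189), (290, 190), (298, 72)]
578 [(266, 73), (274, 75), (282, 167), (290, 168), (298, 74)]
584 [(266, 73), (274, 75), (282, 75), (290, 74), (298, 74)]
590 [(258, 66), (266, 74), (274, 73), (282, 74), (290, 74), (298, 73)]
596 [(258, 67), (266, 67), (274, 67), (282, 67), (298, 71)]
[550.7 281.3 310. ] [[0.001, 1.0, -0.0], [1.0, -0.001, 0.0], [0.0, -0.0, -1.0]] 31.46245968565782
```

It looks nearly down, within about 1 mm. I press the bar's top with closed fingertips to seat it.

```bash
python3 -m crank '[[[0.1,0,0],[0,0,0]],[[0,0,0],[0,0,0]],[[0,0,0],[0,0,0]],[[0,0,0.2],[0,0,0]],[[0,0,0.2],[0,0,0]],[[0,0,0.1],[0,0,0]],[[0,0,0.06],[0,0,0]],[[0,0,0],[0,0,0]]]' 1 10
python3 -m crank '[[[0,0,0.03],[0,0,0]],[[0,0,0.02],[0,0,0]],[[0,0,0.02],[0,0,0]],[[0,0,0],[0,0,0]]]'
```

```text
time_s: 39.15
position: [551.0, 286.2, 281.8]
ee_rot: [[0.001, 1.0, -0.0], [1.0, -0.001, -0.0], [-0.0, -0.0, -1.0]]
contact_force: [0.2, -0.0, 0.4]
finger_gap: 0.3
grasp_force: 0.0
time_s: 39.65
position: [550.9, 286.3, 279.3]
ee_rot: [[0.001, 1.0, -0.0], [1.0, -0.001, 0.0], [0.0, -0.0, -1.0]]
contact_force: [-2.0, -0.1, 5.5]
finger_gap: 0.6
grasp_force: 2.5
```

```bash
python3 -m crank '[[[0,0,0.02],[0,0,0]],[[0,0,0.02],[0,0,0]],[[0,0,0.01],[0,0,0]],[[0,0,0],[0,0,0]]]'
python3 -m crank '[[[0,0,0.02],[0,0,0]],[[0,0,0.01],[0,0,0]],[[0,0,0],[0,0,0]]]'
```

```text
time_s: 40.15
position: [550.9, 286.1, 278.9]
ee_rot: [[0.001, 1.0, -0.0], [1.0, -0.001, 0.002], [0.002, -0.0, -1.0]]
contact_force: [-5.4, -1.4, 15.1]
finger_gap: 0.5
grasp_force: 7.7
time_s: 40.52
position: [550.9, 286.0, 278.8]
ee_rot: [[0.001, 1.0, -0.0], [1.0, -0.001, 0.002], [0.002, -0.0, -1.0]]
contact_force: [-7.0, -2.0, 21.4]
finger_gap: 0.7
grasp_force: 10.8
```

The bar is hard against its stop: 21 N with no further motion, top at z 93, which is the fully-down height. I retreat and verify.

```bash
python3 -m crank '[[[0,0,-0.1],[0,0,0]],[[0,0,-0.4],[0,0,0]],[[0,0,-0.7],[0,0,0]],[[0,0,-0.8],[0,0,0]],[[-0.6,-0.4,-0.3],[0,0,0]],[[-0.7,-0.4,0],[0,0,0]],[[-0.6,-0.4,0],[0,0,0]],[[-0.6,-0.4,0],[0,0,0]],[[0,0,0],[0,0,0]],[[0,0,0],[0,0,0]],[[0,0,0],[0,0,0]]]'
python3 - <<'E'
from h import *
a=[]
for n in("scene","side"):
    im,d,K,R,o,m=cam(n);P=cloud(d,K,R,o)
    a.append(cv2.resize(im[120:320,130:430] if n=="scene" else im[90:350,140:370],(400,450)))
    g=(P[...,0]>535)&(P[...,0]<565)&(P[...,1]>265)&(P[...,1]<316)&(P[...,2]>75)&(P[...,2]<130)
    q=P[g];print(n,"bar",q[q[:,2]>q[:,2].max()-4].mean(0).round(1))
    for nm,x,y,z in(("bolt",388,232,89),("bolt2",401,362,89),("bearing",471,-334,31),("housing",635,-242,84.5)):
        g=(np.hypot(P[...,0]-x,P[...,1]-y)<60)&(abs(P[...,2]-z)<4);print(nm,P[g].mean(0).round(1) if g.any() else None)
    hsv=cv2.cvtColor(im,cv2.COLOR_BGR2HSV)
    b=(hsv[...,0]>105)&(hsv[...,0]<125)&(hsv[...,1]>110)&(P[...,0]>400)&(P[...,0]<640)&(P[...,1]>60)&(P[...,2]>40)&(P[...,2]<70)
    print("panel",np.percentile(P[b],[5,50],axis=0).round(1))
cv2.imwrite("pics/final.png",np.hstack(a))
E
```

```text
time_s: 41.9
position: [471.3, 162.6, 389.3]
ee_rot: [[-0.0, 1.0, 0.001], [1.0, 0.0, 0.0], [0.0, 0.001, -1.0]]
contact_force: [0.3, 0.2, 0.7]
finger_gap: 0.4
grasp_force: 0.0
scene bar [550.8 291.7  92.5]
bolt [388.  232.8  89.1]
bolt2 [401.  362.8  88.7]
bearing [ 472.9 -330.5   30.2]
housing [ 635.6 -239.4   84.5]Traceback (most recent call last):
  File "<stdin>", line 12, in <module>
    return _quantile_unchecked(
        a, q, axis, out, overwrite_input, method, keepdims, weights)
    return _ureduce(a,
                    func=_quantile_ureduce_func,
    ...<5 lines>...
                    overwrite_input=overwrite_input,
                    method=method)
    r = func(a, **kwargs)
    result = _quantile(arr,
                       quantiles=q,
    ...<2 lines>...
                       out=out,
                       weights=wgt)
    slices_having_nans = np.isnan(arr[-1, ...])
                                  ~~~^^^^^^^^^
IndexError: index -1 is out of bounds for axis 0 with size 0
```

```bash
python3 - <<'E'
from h import *
for n in("side","wrist"):
    im,d,K,R,o,m=cam(n);P=cloud(d,K,R,o)
    hsv=cv2.cvtColor(im,cv2.COLOR_BGR2HSV)
    b=(hsv[...,0]>105)&(hsv[...,0]<125)&(hsv[...,1]>100)&(P[...,0]>400)&(P[...,0]<640)&(P[...,1]>60)&(P[...,2]>15)&(P[...,2]<70)
    if b.any(): print(n,"panel",np.percentile(P[b],[5,50],axis=0).round(1).tolist(),b.sum())
    cv2.imwrite(f"pics/final_{n}.png",im)
E
```

```text
side panel [[596.4, 107.9, 28.3], [599.5, 164.2, 63.7]] 210
wrist panel [[595.2, 121.2, 63.4], [600.3, 205.9, 65.6]] 2143
```

View pics/final_side.png

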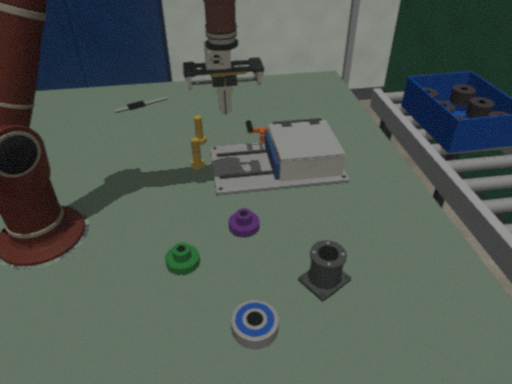

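The drawer is shut (panel at (272,157)), the stay is down (255,130), the bolts (198,143) stand, and the other parts have not moved. I hand it in.

```bash
python3 -c "
from plant import close_job
print(close_job())"
```

```text
the job is handed in; nothing more can be done
None
```

The job is handed in at about 42 s: the gear sits centred and flat on the fixture, the drawer is fully shut, the stay is pressed down to its stop, and the bearing, pinion housing and bolt were not disturbed.

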